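# Screw the cap home on the fog-fluid canister

## Robot

A 6-joint arm with a two-finger parallel gripper is mounted at the origin on the work surface. World frame = base frame: x ahead of the robot, y to its left, z up, the work surface at z = 0. Lengths are in m, angles in rad, forces in N, time in s.
With the tool pointing down it reaches from about 0.3 to 0.875 m from the base axis. Payload 6.4 kg.
Tool frame: the origin (TCP) lies between the finger pads; the fingertips stand ctrl.tip_extent ahead of it and the grasp point (between the pads) is the TCP (ctrl.tip_extent is the distance from the TCP to the fingertips, in m); z points along the fingers, y is the line along which they close (so a half turn about z gives the same grasp; the last joint's range is limited). The gripper opens to 85 mm and grips with 20 to 120 N. Pads are 22 mm wide; open, the fingers measure 114 mm over their backs; the gripper's body (76 mm by 85 mm) begins 54 mm behind the grasp point. The pads swing forward as they close: fully open they stand 13 mm farther back than shut.
Start: joints at [-1.5, 0.181, 1.607, -0, 1.354, -0.206], TCP at [0.157, -0.553, 0.228] pointing down, gripper open.
Joint ranges: [-2.99, 2.99], [-0.89, 2.07], [0.3, 2.58], [-1.14, 4.28], [0, 2.63], [-3.12, 3.12]. Speed limits (rad/s): [2.57, 2.57, 3.01, 3.14, 3.14, 3.14].

## Interface

Orientations are given as a unit quaternion [w, x, y, z].
In Python, from bench import ctrl gives the robot as it stands.
- The arm moves only by the tool send_rows, never from a script. Its arguments are lists of equal length, an entry for each row: "dr": the turn, a rotation vector about the tool's x, y, z in units of 6 degrees (1.0 is 6 degrees), a list of three; "xyz": the shift along the tool's x, y, z in cm, a list of three; "jaw": the opening in per cent of the stroke, from 0 (shut) to 100 (fully open). In form: {"dr": [[wx, wy, wz], ...], "xyz": [[dx, dy, dz], ...], "jaw": [jaw, ...]}. A call has exactly 8 rows; each row is the pose to reach, as a shift and turn from the pose commanded when the call began, along the tool's axes at that moment; what a row does not reach only later rows make up. A row lasts 1/8 s, in which the tool goes at most 62.5 mm and 10.7 degrees, less where a joint would pass 70% of its speed; a pose out of reach is approached as far as the arm can. A call with a gripper value outside its range is refused whole. The fingers move at their own pace and stop on an object; the grip force is fixed at half the most. Time passes only in rows, so rows that repeat a pose let the fingers close, or fill a call up. It gives the time, the measured TCP pose, the force, the opening and the grip force at its end, in the units of the state.
- ctrl.get_obs(): the state, without advancing time (a new reading comes with each control period).
- ctrl.camera(name): name is "scene" or "top"; returns the picture (420x560x3 uint8, red, green, blue); there is no depth.
- ctrl.calibration(name): a dict with "camera_matrix" (3x3 intrinsics, pixels), "world_from_camera" (4x4, takes a point from camera to world coordinates). Camera axes: x right, y up, looking along -z (the intrinsics and any distortion apply to the point x, -y, -z); pixel columns grow to the right and rows downward; lengths in m; the calibration is good to about 2 mm. A picture is of the moment at which its call begins. calibration takes no time and is no camera call.
- ctrl.hand_in(): hands the job in; it is judged then, once.
The state is a dict: "time_s": time; "q": joint angles; "dq": joint speeds; "joint_efforts": joint torques, N m; "eef_pos": TCP position; "eef_rot": TCP orientation; "wrist_force": force on the tool from outside, world axes, zero at the start; "torque": the same for the moment, N m; "opening": opening from 0.0 (shut) to 1.0 (fully open); "grasp_force": force on a finger pad.
Only numpy, scipy, OpenCV 4.12 (cv2) and the standard library are available. Lean on these libraries where they do the work, as an engineer would, in place of code of your own. Each camera call takes 0.05 s, during which the arm holds its last target. There are 200 camera calls.

## Task

The orange cap has been set loosely on the orange-banded fog-fluid canister and its thread has not caught. Turn it backward (anticlockwise from above) until its white bar end points at the black dot and it drops into the thread start, then screw it forward (clockwise) until it is fully home with the white bar end at the red dash, and let go. Do not touch the blue and green canisters.

Things in the scene. Friction and masses are not known exactly. Their poses are not given: they have to be found in the camera images.
- cap_grip (a point): Loose orange screw cap, 60 g, 63 mm round, 28 mm high, with a grip bar on top: 58 x 14 mm, 27 mm high, one end white. Point: the bar's centre, on the cap's axis, 13 mm below the bar's top; x along the bar to the white end, z up; pinch across y. It starts on top of the thread, white end 0.55-1.05 rad clockwise of the dot. Held in a gripper, it drops only if lowered or let go. 0.5 N m turns it.
- canister: Grey canister with orange band, fixed, 96 mm square. Origin: centre of underside, z up. On its shoulder (150 mm up): black dot on the +x side of the neck, red dash 1.33 rad clockwise of it. Height of the bar's centre: 211 mm at first, 203 dropped (white end within 0.2 rad of the dot; stop just beyond), then sinking to 198 from 0.3 to 1.1 rad clockwise of the dot; stop at 1.45.
- canister_blue: Like the orange one, 112 mm square at its foot, with blue band and blue cap already screwed home; fixed, 211 mm high in all. Origin: centre of underside. Leave it alone.
- canister_green: Like the orange one, 112 mm square at its foot, with green band and green cap already screwed home; fixed, 211 mm high in all. Origin: centre of underside. Leave it alone.
There are look-alikes about, which are no part of the job. Of the things that look like the part that bears cap_grip, the smallest one is meant.

How it is judged:
By the outcome, as a careful person would: the job done as asked, in the order asked, and still so for the second after the job is handed in, with the robot touching nothing.
It also fails if it takes over 38 s, if anything falls off the work surface, if the arm or the gripper's body presses on something with over 40 N, if the wrist force passes 120 N, or if a joint passes its speed limit or range.

## Working session

There is one attempt and no reset: what is moved stays moved. The work goes in short steps, Python scripts to look and compute and a tool call to move; the robot and the scene stay as the last step left them, time stands still between calls to the robot, and variables do not carry over. Pictures are saved under pics/ and viewed, at most 10 in all, crops included, and the job is handed in when it is done.

Besides the shell and the picture viewer there is one more tool, called after "Call:" by a JSON object that holds its "method" and its "body", one argument or row to a line. send_rows: Moves the arm, as the interface text tells. Its arguments: {"type":"object","properties":{"dr":{"type":"array","items":{"type":"array","items":{"type":"number"}}},"xyz":{"type":"array","items":{"type":"array","items":{"type":"number"}}},"jaw":{"type":"array","items":{"type":"number"}}},"required":["dr","xyz","jaw"]}

```bash
mkdir -p pics; python3 - <<'E'
from bench import ctrl
import cv2,numpy as np
for n in("scene","top"):
    cv2.imwrite(f"pics/{n}0.png",ctrl.camera(n)[:,:,::-1]); c=ctrl.calibration(n); print(n,c)
o=ctrl.get_obs();print(o['eef_pos'],o['eef_rot'],o['opening'],ctrl.tip_extent)
E
```

```text
scene {'camera_matrix': array([[415.71058866,   0.        , 280.99530413],
       [  0.        , 415.71058866, 211.58155862],
       [  0.        ,   0.        ,   1.        ]]), 'world_from_camera': array([[-0.32097928, -0.67031495,  0.66906664,  1.20309066],
       [ 0.94696521, -0.2158566 ,  0.23803954,  0.19296555],
       [-0.01513901,  0.70998859,  0.70405043,  0.84951201],
       [ 0.        ,  0.        ,  0.        ,  1.        ]])}
top {'camera_matrix': array([[525.7532792 ,   0.        , 276.55079199],
       [  0.        , 525.7532792 , 206.65718923],
       [  0.        ,   0.        ,   1.        ]]), 'world_from_camera': array([[ 0.00956402,  0.989878  , -0.14159832,  0.39038274],
       [-0.99935025,  0.014383  ,  0.03304849, -0.04122904],
       [ 0.03475058,  0.14119024,  0.98937238,  1.1584519 ],
       [ 0.        ,  0.        ,  0.        ,  1.        ]])}
[ 0.1571304  -0.55259753  0.22758144] [-7.90385255e-04  9.90436898e-01  1.37964211e-01  5.09124246e-05] 0.9986345413675296 0.019
```

View pics/scene0.png

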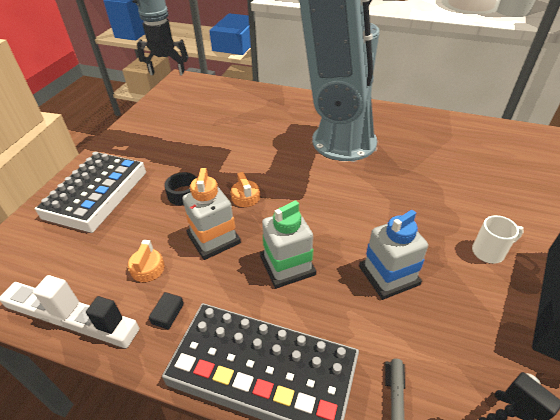

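View pics/top0.png

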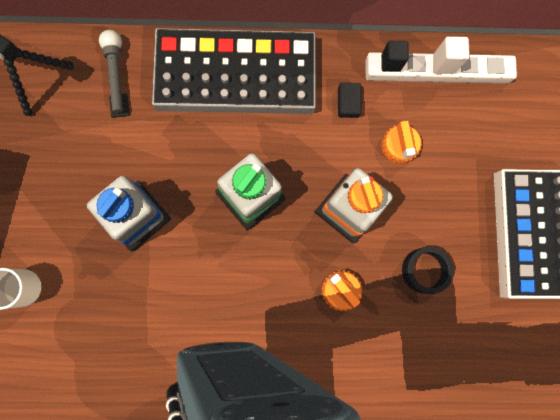

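The orange canister is at about (357,203) in top, with its cap at (366,194) and the dot near (346,185). In scene its cap is at (204,188). Two look-alike caps lie on the table. I'll enlarge both views.

```bash
python3 - <<'E'
import cv2,numpy as np
a=cv2.imread("pics/top0.png")[155:255,305:405];b=cv2.imread("pics/scene0.png")[160:260,170:250]
a=cv2.resize(a,None,fx=4,fy=4,interpolation=3);b=cv2.resize(b,None,fx=4,fy=4,interpolation=3)
cv2.imwrite("pics/z1.png",np.hstack([a,b]))
E
```

```text
(no output)
```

View pics/z1.png

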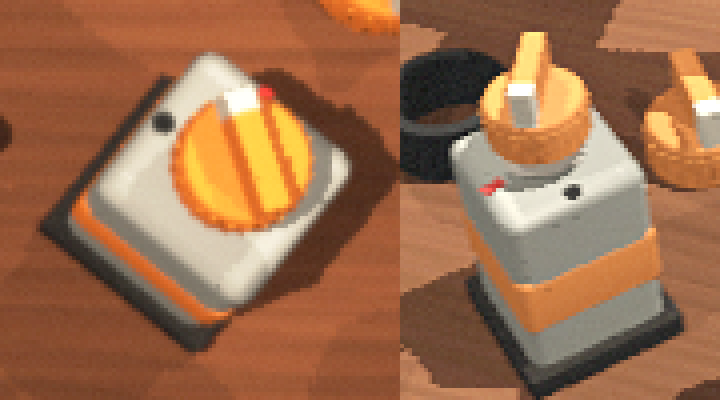

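```bash
cat > h.py <<'E'
from bench import ctrl
import numpy as np
def ray(n,u,v):
    c=ctrl.calibration(n);K=c["camera_matrix"];T=c["world_from_camera"]
    d=np.linalg.solve(K,[u,v,1]);return T[:3,3],T[:3,:3]@(d*[1,-1,-1])
def hit(n,u,v,z):
    o,d=ray(n,u,v);return o+d*(z-o[2])/d[2]
def tri(*obs):
    A=0;b=0
    for n,u,v in obs:
        o,d=ray(n,u,v);d/=np.linalg.norm(d);P=np.eye(3)-np.outer(d,d);A=A+P;b=b+P@o
    return np.linalg.solve(A,b)
def T(x,y,z): return hit("top",305+x/4,155+y/4,z)
def S(x,y,z): return hit("scene",170+(x-400)/4,160+y/4,z)
E
python3 - <<'E'
from h import *
np.set_printoptions(precision=4,suppress=True)
p=lambda *a:print(*a)
p("dot tri",tri(("top",305+163/4,155+122/4),("scene",213,208)))
p("dash tri",tri(("top",305+265/4,155+94/4),("scene",193,206.5)))
d=T(163,122,.15);p("dot T,S",d,S(572,192,.15)); p("dash",T(265,94,.15),S(492,186,.15))
c=T(243,160,.19);p("cap disc T",c,"S",S(535,107,.197))
for x,y in((208,55),(350,160),(230,305),(90,205)): p("shoulder",T(x,y,.147))
for x,y in((40,228),(165,78),(200,350)): p("foot",T(x,y,.0))
w=T(236,91,.224);f=T(279,210,.224);p("barT w,f,mid",w,f,(w+f)/2,np.linalg.norm(w-f),np.arctan2(*(w-f)[1::-1]))
w=S(522,86,.224);f=S(535,33,.224);p("barS",w,f,(w+f)/2,np.linalg.norm(w-f),np.arctan2(*(w-f)[1::-1]))
o=ctrl.get_obs();print(o['eef_rot'])
E
```

```text
dot tri [ 0.5774 -0.2073  0.1499]
dash tri [ 0.5908 -0.2556  0.1534]
dot T,S [ 0.5785 -0.2101  0.15  ] [ 0.5771 -0.2041  0.15  ]
dash [ 0.5933 -0.2607  0.15  ] [ 0.5873 -0.2528  0.15  ]
cap disc T [ 0.5535 -0.2411  0.19  ] S [ 0.5599 -0.2298  0.197 ]
shoulder [ 0.6131 -0.2333  0.147 ]
shoulder [ 0.5616 -0.3029  0.147 ]
shoulder [ 0.4893 -0.2425  0.147 ]
shoulder [ 0.5374 -0.1745  0.147 ]
foot [ 0.5454 -0.1658  0.    ]
foot [ 0.6318 -0.2366  0.    ]
foot [ 0.4784 -0.2547  0.    ]
barT w,f,mid [ 0.5796 -0.2313  0.224 ] [ 0.5252 -0.2501  0.224 ] [ 0.5524 -0.2407  0.224 ] 0.05760589210141979 0.3322368627132528
barS [ 0.5721 -0.2278  0.224 ] [ 0.5257 -0.2423  0.224 ] [ 0.5489 -0.235   0.224 ] 0.04868823219819953 0.3040770208866937
[-0.0008  0.9904  0.138   0.0001]
```

Call:
{"method": "send_rows", "body": {
  "dr": [
    [0,0,0],
    [0,0,0],
    [0,0,0],
    [0,0,-0.4],
    [0,0,-0.4],
    [0,0,-0.4],
    [0,0,-0.4],
    [0,0,-0.4]
  ],
  "xyz": [
    [0,0,-6],
    [4,-2,-10],
    [10,-4,-10],
    [16,-6.5,-10],
    [22,-9,-10],
    [28,-11.5,-10],
    [34,-14,-10],
    [40,-16.5,-10]
  ],
  "jaw": [100,100,80,60,60,60,60,60]
}}

```text
time_s: 1.1
eef_pos: [0.4877, -0.2917, 0.3281]
eef_rot: [-0.0, 0.987, 0.159, -0.0]
wrist_force: [1.2, -0.4, -0.7]
opening: 0.6
grasp_force: 0.0
```

```bash
cat >> h.py <<'E'
from scipy.spatial.transform import Rotation as R
np.set_printoptions(precision=4,suppress=True)
def st(x=.5515,y=-.2385,z=.220,yaw=.32):
    o=ctrl.get_obs();q=np.array(o['eef_rot']);M=R.from_quat(q[[1,2,3,0]]).as_matrix()
    c,s=np.cos(yaw),np.sin(yaw);G=np.array([[c,s,0],[s,-c,0],[0,0,-1]])
    print("t",o['time_s'],"pos",o['eef_pos'],"yaw",np.arctan2(M[1,0],M[0,0]),"tz",M[:,2],"q",o['q'],"F",o['wrist_force'],"M",o['torque'],"op",o['opening'],o['grasp_force'])
    print("xyz cm",M.T@(np.array([x,y,z])-o['eef_pos'])*100,"dr",R.from_matrix(M.T@G).as_rotvec()/np.radians(6))
E
python3 -c "
from h import *
st(z=.30)"
```

```text
t 1.1 pos [ 0.4877 -0.2917  0.3281] yaw 0.3186354874325897 tz [-0.0003  0.0001 -1.    ] q [-0.7478  0.1007  1.4973 -0.0001  1.5438  0.5044] F [ 1.2061 -0.3881 -0.6589] M [-0.0425 -0.014  -0.0888] op 0.5997771329571671 0.0
xyz cm [ 7.7249 -3.0543  2.8093] dr [-0.0018  0.0021 -0.013 ]
```

Call:
{"method": "send_rows", "body": {
  "dr": [
    [0,0,0],
    [0,0,0],
    [0,0,0],
    [0,0,0],
    [0,0,0],
    [0,0,0],
    [0,0,0],
    [0,0,0]
  ],
  "xyz": [
    [3.5,-1.5,0],
    [7,-2.8,0],
    [7.5,-3,1],
    [7.6,-3,2.8],
    [7.6,-3,4],
    [7.6,-3,5],
    [7.6,-3,5],
    [7.6,-3,5]
  ],
  "jaw": [60,60,60,60,60,60,60,60]
}}

```text
time_s: 2.1
eef_pos: [0.5493, -0.2415, 0.279]
eef_rot: [0.0, 0.987, 0.158, 0.0]
wrist_force: [0.5, -0.5, 0.5]
opening: 0.599
grasp_force: 0.0
```

```bash
python3 -c "
from h import *
import cv2
st()
a=ctrl.camera('top')[130:280,280:430,::-1];b=ctrl.camera('scene')[120:270,150:270,::-1]
r=lambda i:cv2.resize(i,None,fx=2.9,fy=4,interpolation=3) if 0 else cv2.resize(i,None,fx=2.9,fy=2.9,interpolation=3)
cv2.imwrite('pics/z2.png',np.hstack([r(a),r(b)]))"
```

```text
t 2.1 pos [ 0.5493 -0.2415  0.279 ] yaw 0.318119230001972 tz [ 0.0007 -0.0005 -1.    ] q [-0.6119  0.1982  1.4842 -0.      1.4583  0.6408] F [ 0.4588 -0.4768  0.4748] M [-0.0284 -0.0205  0.0169] op 0.5993450499822551 0.0
xyz cm [ 0.3037 -0.2202  5.8952] dr [ 0.0068 -0.0049 -0.018 ]
```

View pics/z2.png

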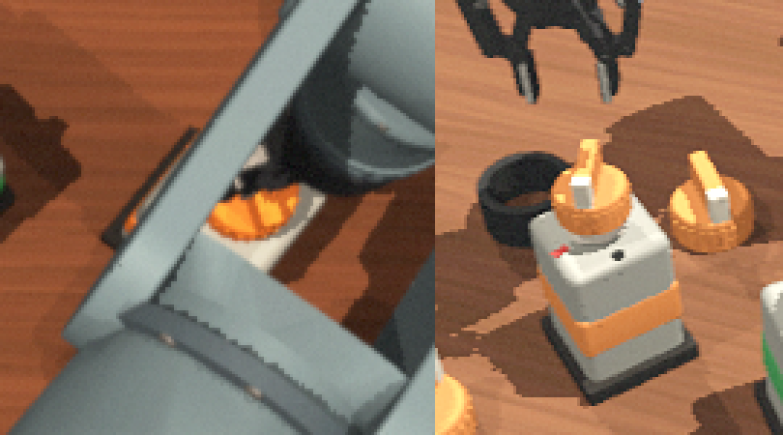

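The fingers stand above the cap, and in the scene crop the tips are at (531,98) and (606,98). I'll use them to calibrate the scene-camera offset.

```bash
python3 -c "
from h import *
for z in(.26,.267,.272): print(hit('scene',196.0,153.8,z))
"
```

```text
[ 0.5212 -0.2589  0.26  ]
[ 0.5293 -0.2535  0.267 ]
[ 0.5351 -0.2497  0.272 ]
```

Call:
{"method": "send_rows", "body": {
  "dr": [
    [0,0,0],
    [0,0,0],
    [0,0,0],
    [0,0,0],
    [0,0,0],
    [0,0,0],
    [0,0,0],
    [0,0,0]
  ],
  "xyz": [
    [0.2,-0.2,1],
    [0.2,-0.2,2],
    [0.2,-0.2,3],
    [0.2,-0.2,4],
    [0.2,-0.2,5],
    [0.2,-0.2,5.7],
    [0.2,-0.2,5.7],
    [0.2,-0.2,5.7]
  ],
  "jaw": [60,60,60,60,60,60,60,60]
}}

```text
time_s: 3.2
eef_pos: [0.5507, -0.2387, 0.2218]
eef_rot: [0.0, 0.987, 0.159, 0.0]
wrist_force: [-0.1, -0.4, 0.1]
opening: 0.601
grasp_force: 0.0
```

```bash
python3 -c "
from h import *
import cv2
st()
b=ctrl.camera('scene')[130:230,150:260,::-1]
cv2.imwrite('pics/z3.png',cv2.resize(b,None,fx=6,fy=6,interpolation=3))"
```

```text
t 3.2 pos [ 0.5507 -0.2387  0.2218] yaw 0.3187076806462576 tz [ 0.0006 -0.0004 -1.    ] q [-0.6065  0.2413  1.5486  0.      1.3509  0.6456] F [-0.1267 -0.3967  0.0869] M [-0.0064 -0.0166  0.0571] op 0.6011210697469312 0.0
xyz cm [0.0769 0.0089 0.1799] dr [ 0.0054 -0.0042 -0.0123]
```

View pics/z3.png

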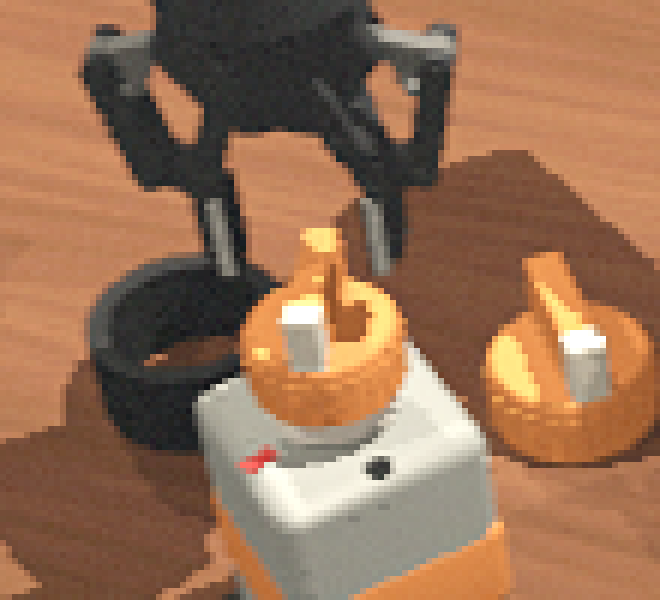

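The tips straddle the bar: tip midpoint (306,272), bar top middle (312,268). That is about 1.5–2 mm off sideways, so I'll shift a little and close.

Call:
{"method": "send_rows", "body": {
  "dr": [
    [0,0,0],
    [0,0,0],
    [0,0,0],
    [0,0,0],
    [0,0,0],
    [0,0,0],
    [0,0,0],
    [0,0,0]
  ],
  "xyz": [
    [0,-0.15,0.1],
    [0,-0.15,0.1],
    [0,-0.15,0.1],
    [0,-0.15,0.1],
    [0,-0.15,0.1],
    [0,-0.15,0.1],
    [0,-0.15,0.1],
    [0,-0.15,0.1]
  ],
  "jaw": [60,45,30,20,10,5,5,5]
}}

```text
time_s: 4.25
eef_pos: [0.5502, -0.2372, 0.2207]
eef_rot: [0.0, 0.987, 0.159, 0.0]
wrist_force: [0.8, 0.0, 2.0]
opening: 0.115
grasp_force: 58.8
```

```bash
python3 -c "
from h import *
st()"
```

```text
t 4.25 pos [ 0.5502 -0.2372  0.2207] yaw 0.3186924837250433 tz [ 0.0005 -0.0004 -1.    ] q [-0.6049  0.2401  1.5525 -0.      1.3484  0.6472] F [0.8244 0.0272 2.0488] M [-0.1292 -0.1316  0.0071] op 0.11527139153925643 58.82308300584555
xyz cm [0.0811 0.1614 0.0666] dr [ 0.0051 -0.0035 -0.0125]
```

Call:
{"method": "send_rows", "body": {
  "dr": [
    [0,0,-0.8],
    [0,0,-1.6],
    [0,0,-2.4],
    [0,0,-3.2],
    [0,0,-4],
    [0,0,-4.8],
    [0,0,-5.4],
    [0,0,-5.4]
  ],
  "xyz": [
    [0,0,0],
    [0,0,0],
    [0,0,0],
    [0,0,0],
    [0,0,0],
    [0,0,0],
    [0,0,0],
    [0,0,0]
  ],
  "jaw": [5,5,5,5,5,5,5,5]
}}

```text
time_s: 5.25
eef_pos: [0.5497, -0.2369, 0.2198]
eef_rot: [-0.0, 0.904, 0.428, -0.0]
wrist_force: [-0.4, -0.1, -1.2]
opening: 0.111
grasp_force: 58.6
```

```bash
python3 -c "
from h import *
import cv2
st()
b=ctrl.camera('scene')[130:230,150:260,::-1]
cv2.imwrite('pics/z4.png',cv2.resize(b,None,fx=6,fy=6,interpolation=3))"
```

```text
t 5.25 pos [ 0.5497 -0.2369  0.2198] yaw 0.8835294009077435 tz [-0.0011  0.0006 -1.    ] q [-0.605   0.2407  1.5535 -0.0001  1.3487  0.0823] F [-0.3549 -0.1121 -1.1559] M [-0.0795 -0.0137 -0.0131] op 0.11070860989742529 58.60424229875207
xyz cm [-0.0046  0.2425 -0.0163] dr [-0.0105  0.0054  5.3813]
```

View pics/z4.png

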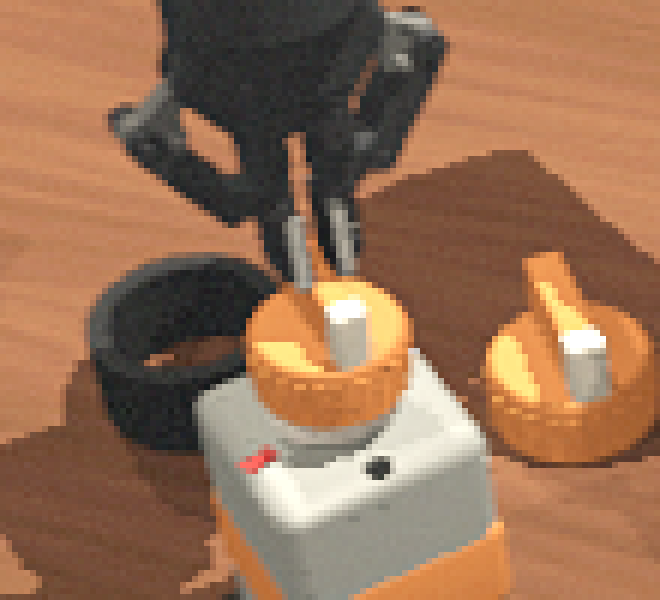

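```bash
python3 -c "
from h import *
import cv2
Z=lambda x,y,z:hit('scene',150+x/6,130+y/6,z)
print('white end now',Z(349,318,.224),'white end before',Z(300,322,.224))
c=ctrl.calibration('scene')
def proj(p):
    T=c['world_from_camera'];d=T[:3,:3].T@(np.array(p)-T[:3,3]);u=c['camera_matrix']@(d*[1,-1,-1]);u=u[:2]/u[2];return (u-[150,130])*6
for p in((.5515,-.2385,.15),(.5515,-.2385,.197),(.5497,-.2369,.197),(.5497,-.2369,.224),(.5497,-.2369,.201)): print(p,proj(p))
# cap outline extents vs predicted cylinder extents
for f in('z3','z4'):
    im=cv2.cvtColor(cv2.imread(f'pics/{f}.png'),cv2.COLOR_BGR2HSV)[230:435,225:425]
    m=(im[...,0]>8)&(im[...,0]<25)&(im[...,1]>150)&(im[...,2]>110)
    xs=[np.where(r)[0][[0,-1]]+225 for r in m[110:150:8]]
    print(f,[tuple(x) for x in xs], 'bottom',np.where(m.any(1))[0][-1]+230)
def ext(x,y,z0,z1):
    P=np.array([proj((x+.0315*np.cos(a),y+.0315*np.sin(a),z)) for a in np.linspace(0,6.28,90) for z in(z0,z1)]);return P.min(0),P.max(0)
print(ext(.5515,-.2385,.169,.197),ext(.5497,-.2369,.169,.197))
" 
```

```text
white end now [ 0.5715 -0.2084  0.224 ] white end before [ 0.5794 -0.2254  0.224 ]
(0.5515, -0.2385, 0.15) [329.1722 409.0364]
(0.5515, -0.2385, 0.197) [312.249  322.9754]
(0.5497, -0.2369, 0.197) [317.8656 320.9623]
(0.5497, -0.2369, 0.224) [307.744  268.8968]
(0.5497, -0.2369, 0.201) [316.3905 313.3742]
z3 [(np.int64(240), np.int64(401)), (np.int64(240), np.int64(401)), (np.int64(240), np.int64(401)), (np.int64(240), np.int64(401)), (np.int64(252), np.int64(401))] bottom 425
z4 [(np.int64(240), np.int64(413)), (np.int64(246), np.int64(407)), (np.int64(246), np.int64(407)), (np.int64(246), np.int64(407)), (np.int64(252), np.int64(401))] bottom 425
(array([232.7764, 272.4031]), array([399.9512, 427.9083])) (array([238.4798, 270.4748]), array([405.3806, 425.8031]))
```

Call:
{"method": "send_rows", "body": {
  "dr": [
    [0,0,0],
    [0,0,0],
    [0,0,0],
    [0,0,0],
    [0,0,0],
    [0,0,0],
    [0,0,0],
    [0,0,0]
  ],
  "xyz": [
    [0,0,0.15],
    [0,0,0.3],
    [0,0,0.45],
    [0,0,0.6],
    [0,0,0.7],
    [0,0,0.8],
    [0,0,0.8],
    [0,0,0.8]
  ],
  "jaw": [5,5,5,5,5,5,5,5]
}}

```text
time_s: 6.3
eef_pos: [0.5502, -0.2372, 0.2127]
eef_rot: [0.0, 0.904, 0.428, 0.0]
wrist_force: [0.9, -0.7, 1.1]
opening: 0.113
grasp_force: 59.5
```

```bash
python3 -c "
from h import *
import cv2
st()
b=ctrl.camera('scene')[130:230,150:260,::-1]
cv2.imwrite('pics/z5.png',cv2.resize(b,None,fx=6,fy=6,interpolation=3))"
```

```text
t 6.3 pos [ 0.5502 -0.2372  0.2127] yaw 0.8841613861517669 tz [ 0.0006 -0.0004 -1.    ] q [-0.6049  0.2471  1.5604  0.      1.3334  0.0817] F [ 0.895  -0.7209  1.0857] M [ 0.0167 -0.1003 -0.0015] op 0.11252777006415504 59.52119749970734
xyz cm [-0.021   0.18   -0.7286] dr [ 0.006  -0.0026  5.3873]
```

View pics/z5.png

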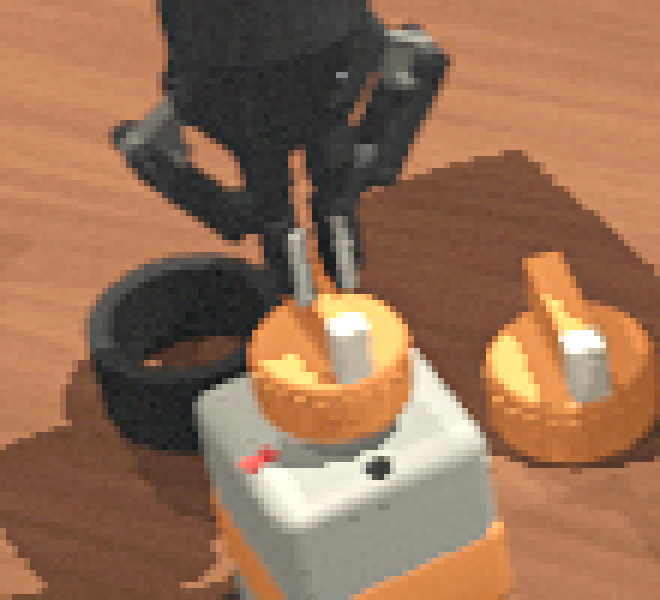

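The cap has dropped 8 mm: its white end moved from (347,310) to (348,325) with no load. Now I'll screw forward, following the thread down.

Call:
{"method": "send_rows", "body": {
  "dr": [
    [0,0,0.8],
    [0,0,1.6],
    [0,0,2.4],
    [0,0,3.2],
    [0,0,4.0],
    [0,0,4.8],
    [0,0,5.6],
    [0,0,6.4]
  ],
  "xyz": [
    [0,0,0],
    [0,0,0],
    [0,0,0],
    [0,0,0.02],
    [0,0,0.07],
    [0,0,0.13],
    [0,0,0.18],
    [0,0,0.23]
  ],
  "jaw": [5,5,5,5,5,5,5,5]
}}

```text
time_s: 7.35
eef_pos: [0.5505, -0.2375, 0.2106]
eef_rot: [0.001, 0.994, 0.105, 0.001]
wrist_force: [1.3, -0.6, 1.5]
opening: 0.111
grasp_force: 59.7
```

```bash
python3 -c "
from h import *
st(yaw=-.445,z=.2077)"
```

```text
t 7.35 pos [ 0.5505 -0.2375  0.2106] yaw 0.21128749956248555 tz [ 0.0012 -0.001  -1.    ] q [-0.605   0.2492  1.5624 -0.0002  1.3285  0.7545] F [ 1.3432 -0.5508  1.5003] M [-0.1285 -0.2429  0.0916] op 0.11142034835571181 59.70058802515268
xyz cm [0.08   0.1198 0.2856] dr [ 0.0084 -0.0128  6.2671]
```

Call:
{"method": "send_rows", "body": {
  "dr": [
    [0,0,0.8],
    [0,0,1.6],
    [0,0,2.4],
    [0,0,3.2],
    [0,0,4.0],
    [0,0,5.0],
    [0,0,6.2],
    [0,0,6.2]
  ],
  "xyz": [
    [0,0,0.05],
    [0,0,0.11],
    [0,0,0.16],
    [0,0,0.22],
    [0,0,0.26],
    [0,0,0.27],
    [0,0,0.27],
    [0,0,0.27]
  ],
  "jaw": [5,5,5,5,5,5,5,5]
}}

```text
time_s: 8.35
eef_pos: [0.55, -0.2371, 0.2076]
eef_rot: [0.0, 0.977, -0.215, 0.0]
wrist_force: [-0.8, 0.3, 2.6]
opening: 0.11
grasp_force: 59.8
```

```bash
python3 -c "
from h import *
import cv2
st(yaw=-.445,z=.2077)
b=ctrl.camera('scene')[130:230,150:260,::-1]
cv2.imwrite('pics/z6.png',cv2.resize(b,None,fx=6,fy=6,interpolation=3))"
```

```text
t 8.35 pos [ 0.55   -0.2371  0.2076] yaw -0.43425913996453147 tz [ 0.0001 -0.     -1.    ] q [-0.6049  0.2517  1.5655  0.      1.3243  1.4001] F [-0.7601  0.2866  2.5664] M [0.0879 0.0301 0.0404] op 0.1098181323460882 59.756814166903496
xyz cm [ 0.192   0.068  -0.0147] dr [-0.0001 -0.0007  0.1026]
```

View pics/z6.png

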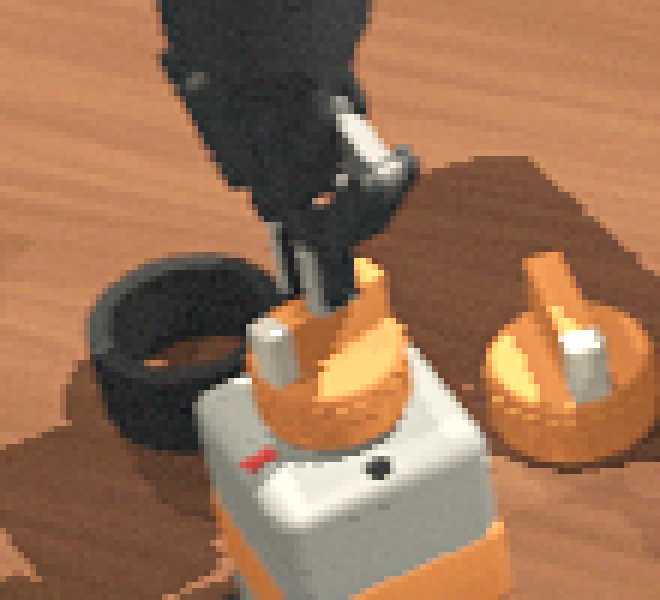

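```bash
python3 -c "
from h import *
Z=lambda x,y,z:hit('scene',150+x/6,130+y/6,z)
w,f=Z(263,328,.211),Z(372,264,.211);c=(w+f)/2
a=lambda v:np.arctan2(v[1],v[0])
print(w,f,c,np.linalg.norm(w-f),a(w-f))
for cc in(c,np.array([.55,-.2371,0]),np.array([.5515,-.2385,0])): print('dash',a(Z(258,461,.15)-cc),'dot',a(Z(378,467,.15)-cc),'dot-1.33',a(Z(378,467,.15)-cc)-1.33)
d=hit('top',345.75,185.5,.15)
for cc in ([.5524,-.2407,0],[.5512,-.238,0]): print(a(d-cc)-1.33,a(hit('top',371.2,178.5,.15)-cc))
"
```

```text
[ 0.5741 -0.2463  0.211 ] [ 0.5255 -0.2225  0.211 ] [ 0.5498 -0.2344  0.211 ] 0.0541271661536685 -0.45545718803106866
dash -0.4340792136948048 dot 0.841930592109885 dot-1.33 -0.4880694078901151
dash -0.3773143807874779 dot 0.8883873423630168 dot-1.33 -0.4416126576369833
dash -0.3582845678712901 dot 0.9367316206255044 dot-1.33 -0.39326837937449566
-0.46704990962333726 -0.451908515237991
-0.5354327067597523 -0.49176982911210904
```

The white end points at the dash: bar −0.455, dash about −0.45. The cap's height has fallen 13 mm in all. Releasing and retreating.

Call:
{"method": "send_rows", "body": {
  "dr": [
    [0,0,0.2],
    [0,0,0.2],
    [0,0,0.2],
    [0,0,0.2],
    [0,0,0.2],
    [0,0,0.2],
    [0,0,0.2],
    [0,0,0.2]
  ],
  "xyz": [
    [0,0,0],
    [0,0,0],
    [0,0,0],
    [0,0,0],
    [0,0,0],
    [0,0,0],
    [0,0,-1],
    [0,0,-2]
  ],
  "jaw": [5,5,20,40,60,60,60,60]
}}

```text
time_s: 9.4
eef_pos: [0.5502, -0.2372, 0.2283]
eef_rot: [0.0, 0.974, -0.226, 0.0]
wrist_force: [0.4, 0.4, 0.3]
opening: 0.603
grasp_force: 0.0
```

Call:
{"method": "send_rows", "body": {
  "dr": [
    [0,0,0],
    [0,0,0],
    [0,0,0],
    [0,0,0],
    [0,0,0],
    [0,0,0],
    [0,0,0],
    [0,0,0]
  ],
  "xyz": [
    [0,0,-2],
    [0,0,-4],
    [0,0,-7],
    [-3,0,-9],
    [-7,0,-10],
    [-12,0,-10],
    [-12,0,-10],
    [-12,0,-10]
  ],
  "jaw": [60,60,60,60,60,60,60,60]
}}

```text
time_s: 10.4
eef_pos: [0.4428, -0.1846, 0.3286]
eef_rot: [0.001, 0.974, -0.226, 0.001]
wrist_force: [0.7, 0.2, 0.3]
opening: 0.602
grasp_force: 0.0
```

```bash
python3 -c "
from h import *
import cv2
st()
a=ctrl.camera('top')[150:250,305:405,::-1]
b=ctrl.camera('scene')[140:240,150:250,::-1]
r=lambda i:cv2.resize(i,None,fx=4,fy=4,interpolation=3)
cv2.imwrite('pics/z7.png',np.hstack([r(a),r(b)]))"
```

```text
t 10.4 pos [ 0.4428 -0.1846  0.3286] yaw -0.45635674378275853 tz [ 0.0022 -0.0016 -1.    ] q [-0.6431 -0.1097  1.7058  0.0001  1.5428  1.3841] F [0.7397 0.2247 0.2522] M [ 0.0015 -0.057   0.0503] op 0.6018195568034147 0.0
xyz cm [12.1031  0.0458 10.8962] dr [ 0.0138 -0.0222 -7.4137]
```

View pics/z7.png

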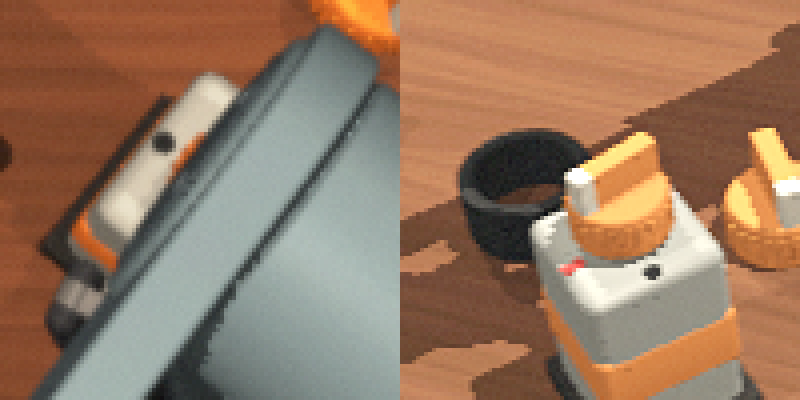

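The cap is home and upright, its white end at (578,190) over the red dash at (572,268), and the gripper is clear. Handing in.

```bash
python3 -c "
from bench import ctrl
print(ctrl.hand_in())"
```

```text
the job is handed in; nothing more can be done
None
```

I turned the orange cap back until it dropped into the thread start, screwed it fully home with the white end at the red dash to within my reading (about 0.1 rad), let go, and handed the job in at about 10.5 s; the blue and green canisters were not touched.

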